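# Count along the capsule rack and push the red capsule into the third gap

### The arm

A 6-joint arm with a two-finger parallel gripper is mounted at the origin on the work surface; the furniture and walls round the work are solid. World frame = base frame: x ahead of the robot, y to its left, z up, the work surface at z = 0. Lengths are in m, angles in rad, forces in N, time in s.
With the tool pointing down it reaches from about 0.275 to 0.825 m from the base axis. Payload 4.9 kg.
Tool frame: the origin (TCP) lies midway between the tips of the shut fingers; the grasp point (between the pads) lies 19 mm behind it (bot.grip_depth is the distance from the TCP to the grasp point, in m); z points along the fingers, y is the line along which they close (so a half turn about z gives the same grasp; the last joint's range is limited). The gripper opens to 85 mm and grips with 20 to 120 N. Pads are 22 mm wide; open, the fingers measure 114 mm over their backs; the gripper's body (76 mm by 85 mm) begins 54 mm behind the grasp point. The pads swing forward as they close: fully open they stand 13 mm farther back than shut.
Start: joints at [-1.352, 0.326, -0.193, 1.052, 0, 1.437], TCP at [0.19, -0.516, 0.231] pointing down, gripper open.
Joint ranges: [-2.65, 2.65], [-0.97, 1.79], [-1.3, 1.35], [-1.93, 2.1], [-1.47, 1.37], [-3.14, 3.14]. Speed limits (rad/s): [2.57, 2.57, 3.14, 3.14, 3.14, 3.14].

### API

Orientations are given as a unit quaternion [w, x, y, z].
In Python, from cell import bot gives the robot as it stands. Calls block until the motion is done:
- bot.move_pose(position, orientation): joint-space move of the TCP to a pose.
- bot.move_linear(position, speed=0.15, rotation=None, until_force=None): straight line of the TCP; rotation=None keeps the orientation; speed is the mean speed in m/s. With until_force (N) it stops when the force on the tool has changed by that much, and returns True; else False.
- bot.goto_joints(angles): joint-space move.
- bot.set_gripper(opening, grasp_force=None): opening from 0.0 (shut) to 1.0 (fully open); grasp_force is the grip in N (None keeps the last); returns when the fingers have stopped.
- bot.wait(seconds).
- bot.solve_ik(position, orientation): joint angles nearest the present ones, or None.
- bot.camera(name): name is "side" or "top" or "wrist"; returns the picture (384x512x3 uint8, red, green, blue); there is no depth.
- bot.calibration(name): a dict with "mtx" (3x3 intrinsics, pixels), "extrinsics" (4x4, takes a point from world to camera coordinates); the wrist camera has in their place "hand_eye" (4x4, takes a point from camera to tool coordinates, whose origin is the TCP and whose axes are the flange's). Camera axes: x right, y down, z forward; pixel columns grow to the right and rows downward; lengths in m; the calibration is good to about 2 mm. The wrist camera is an equidistant fisheye: a pixel r from the principal point sees the ray r / f radians off the axis. A picture is of the moment at which its call begins: read the wrist's pose just before it. calibration takes no time and is no camera call.
A pose or a line that the arm cannot do raises bot.PlanningError and nothing moves.
- bot.close_job(): hands the job in; it is judged then, once.
Trained networks look in the newest picture that a camera, given by its name, has taken for a name from the list of things; names that differ only in an ending like _2 or _b are one class to them, and where a whole thing is asked for, a point or a joint stands for the part that bears it (a point fixed in the world has none). Each returns a list of dicts, best first, with "confidence" (0 to 1); they miss things now and then, are a little off and sometimes report something else, mostly with a low value. They report only what shows in the picture. A call takes as long as a camera call.
- bot.search_frame(camera, thing): "bbox" ([left, top, width, height] in pixels, round what is visible of it).
Readings, each from a call of its own:
- bot.read_clock(): time.
- bot.read_joint_positions(): joint angles.
- bot.read_joint_vel(): joint speeds.
- bot.read_joint_efforts(): joint torques, N m.
- bot.read_position(): TCP position.
- bot.read_tool_rot(): TCP orientation.
- bot.read_ft_force(): force on the tool from outside, world axes, zero at the start.
- bot.read_moment(): the same for the moment, N m.
- bot.read_gripper_width(): opening from 0.0 (shut) to 1.0 (fully open).
- bot.read_finger_force(): force on a finger pad.
Only numpy, scipy, OpenCV 4.12 (cv2) and the standard library are available. Lean on these libraries where they do the work, as an engineer would, in place of code of your own. Each camera call takes 0.05 s, during which the arm holds its last target. There are 200 camera calls.

### The job

Starting at the end with the red knob, run a fingertip along the top rail of the capsule rack, touching the steel bump over the first, second and third gap in turn and none of the other bumps. Then push the red coffee capsule over its tray into that third gap until it is fully home against the back wall, standing upright; slide it all the way, never lift it or tip it over, and leave the other capsules and everything else where they are.

Things in the scene. Friction and masses are not known exactly. Their poses are not given: they have to be found in the camera images.
- rack: fixed wooden capsule rack on a dark flat tray 8 mm thick. Origin on the table under the rack; +x into the gaps, +y to its left end. Tray x -148 to 27 mm, y +-193. On the tray: back wall x 9 to 25, top (the rail) 48 mm over the table; seven dividers 6 thick, 28 high, x -25 to 9, leave six gaps 46 clear, 34 deep, 52 between centres, open to the robot.
- red_knob_c (a point): centre of the red knob (26 mm across, top 47 mm above the table) at one end of the rack, 175 mm from its middle; gaps are counted from this end. Which end it is varies.
- white_knob_c (a point): centre of the like white knob at the other end
- red_capsule_mid (a point): the middle (13 mm above its underside) of the red coffee capsule: a loose bell 37 mm across at its bottom rim and 26 mm high, standing rim down on the tray in front of the rack; about 15 g, slides easily
- bump_a: round dark steel bump on top of the rack's rail above the gap that is first (leftmost as the robot sees it, on the rack's +y side); dome 15 mm across, 5 mm proud of the rail. Origin at its top, 53 mm above the table, 17 mm behind the rack's middle line. Rigid.
- bump_b: round dark steel bump on top of the rack's rail above the gap that is second from the left; dome 15 mm across, 5 mm proud of the rail. Origin at its top, 53 mm above the table, 17 mm behind the rack's middle line. Rigid.
- bump_c: round dark steel bump on top of the rack's rail above the gap that is third from the left; dome 15 mm across, 5 mm proud of the rail. Origin at its top, 53 mm above the table, 17 mm behind the rack's middle line. Rigid.
- bump_d: round dark steel bump on top of the rack's rail above the gap that is fourth from the left; dome 15 mm across, 5 mm proud of the rail. Origin at its top, 53 mm above the table, 17 mm behind the rack's middle line. Rigid.
- bump_e: round dark steel bump on top of the rack's rail above the gap that is fifth from the left; dome 15 mm across, 5 mm proud of the rail. Origin at its top, 53 mm above the table, 17 mm behind the rack's middle line. Rigid.
- bump_f: round dark steel bump on top of the rack's rail above the gap that is sixth from the left (rightmost); dome 15 mm across, 5 mm proud of the rail. Origin at its top, 53 mm above the table, 17 mm behind the rack's middle line. Rigid.
- gap_a (a point): where the middle of a capsule lies when it is home against the back wall in the gap that is first (leftmost as the robot sees it, on the rack's +y side); 21 mm above the table, its axes are the rack's
- gap_b (a point): where the middle of a capsule lies when it is home against the back wall in the gap that is second from the left; 21 mm above the table, its axes are the rack's
- gap_c (a point): where the middle of a capsule lies when it is home against the back wall in the gap that is third from the left; 21 mm above the table, its axes are the rack's
- gap_d (a point): where the middle of a capsule lies when it is home against the back wall in the gap that is fourth from the left; 21 mm above the table, its axes are the rack's
- gap_e (a point): where the middle of a capsule lies when it is home against the back wall in the gap that is fifth from the left; 21 mm above the table, its axes are the rack's
- gap_f (a point): where the middle of a capsule lies when it is home against the back wall in the gap that is sixth from the left (rightmost); 21 mm above the table, its axes are the rack's
- red_capsule: the red capsule itself, origin at the centre of its underside, z up
- green_capsule: green capsule of the same size, standing in the outermost gap at one end; leave alone
- gold_capsule: gold capsule of the same size, standing in the outermost gap at the other end; leave alone
- mug: mug, 65x92x49 mm, loose, origin at its underside; leave alone
- sugar_jar: glass sugar jar with green lid, 81 mm across, 179 mm high, loose, origin at its underside; leave alone
- pepper_mill: wooden pepper mill, 58 mm across, 170 mm high, loose, origin at its underside; leave alone
- mustard_jar: mustard jar with red lid, 62 mm across, 86 mm high, loose, origin at its underside; leave alone
- spice_jar: spice jar with black cap, 41 mm across, 105 mm high, loose, origin at its underside; leave alone

How it is judged:
By the outcome, as a careful person would: the job done as asked, in the order asked, and still so for the second after the job is handed in, with the robot touching nothing.
It also fails if it takes over 72 s, if anything falls off the work surface, if the arm or the gripper's body presses on something with over 40 N, if the wrist force passes 120 N, or if a joint passes its speed limit or range.

## Working session

There is one attempt and no reset: what is moved stays moved. The work goes in short steps, each a Python script; the robot and the scene stay as the last script left them, time stands still between calls to the robot, and variables do not carry over. Pictures are saved under pics/ and viewed, at most 10 in all, crops included, and the job is handed in when it is done.

```bash
mkdir -p pics
cat > h.py <<'E'
from cell import bot
import numpy as np, cv2
def save(n,f):
    im=bot.camera(n); cv2.imwrite('pics/'+f,cv2.cvtColor(im,cv2.COLOR_RGB2BGR)); return im
def ray(n,u,v,z):
    c=bot.calibration(n);K=np.array(c['mtx']);E=np.array(c['extrinsics'])
    d=E[:3,:3].T@np.linalg.solve(K,[u,v,1]);o=-E[:3,:3].T@E[:3,3]
    return o+d*(z-o[2])/d[2]
def proj(n,p):
    c=bot.calibration(n);K=np.array(c['mtx']);E=np.array(c['extrinsics'])
    q=K@(E[:3,:3]@np.array(p)+E[:3,3]);return q[:2]/q[2]
E
python3 - <<'E'
from h import *
a=save('top','top.png');b=save('side','side.png')
cv2.imwrite('pics/both.png',cv2.cvtColor(np.vstack([a,b])[:, :],cv2.COLOR_RGB2BGR))
Z=dict(red_knob_c=.047,white_knob_c=.047,red_capsule=.021,red_capsule_mid=.021,green_capsule=.021,gold_capsule=.021,bump_a=.053)
for n in('top','side'):
  c=bot.calibration(n);E=np.array(c['extrinsics']);print(n,-E[:3,:3].T@E[:3,3])
  for t,z in Z.items():
    for r in bot.search_frame(n,t)[:6]:
      l,tp,w,h=r['bbox'];print(t,round(r['confidence'],2),np.round(r['bbox']),ray(n,l+w/2,tp+h/2,z).round(4))
print(bot.read_clock(),bot.read_tool_rot())
E
```

```text
top [0.36369072 0.02113963 1.13568671]
white_knob_c 0.46 [298. 126.  12.   8.] [ 0.5596 -0.1149  0.047 ]
red_capsule 0.52 [233. 157.  13.  11.] [0.4715 0.0546 0.021 ]
red_capsule_mid 0.44 [231. 155.  19.  13.] [0.4758 0.0517 0.021 ]
green_capsule 0.7 [172. 115.   6.  10.] [0.5842 0.2332 0.021 ]
green_capsule 0.66 [158. 115. 151.  75.] [0.4992 0.0702 0.021 ]
green_capsule 0.59 [184. 122.  15.  14.] [0.5598 0.1878 0.021 ]
green_capsule 0.2 [356. 195.  42.  21.] [ 0.368  -0.3205  0.021 ]
gold_capsule 0.68 [160. 118. 149.  74.] [0.4941 0.0689 0.021 ]
bump_a 0.7 [164. 114. 143.  80.] [0.4909 0.0642 0.053 ]
side [ 0.34644572 -0.94863401  0.5014992 ]
red_capsule 0.46 [253. 204.  15.   6.] [0.4747 0.0526 0.021 ]
red_capsule_mid 0.5 [256. 204.  14.   8.] [0.4816 0.0437 0.021 ]
red_capsule_mid 0.25 [237. 179.  70.  66.] [0.5045 0.0139 0.021 ]
0.8 [ 1.23291840e-05  9.84480224e-01  1.75495553e-01 -2.40359547e-06]
```

Run:
```python
import cv2,numpy as np
a=cv2.imread('pics/top.png');b=cv2.imread('pics/side.png')
x=cv2.resize(a[90:210,130:330],(800,480),interpolation=cv2.INTER_CUBIC)
cv2.imwrite('pics/c1.png',x)
```

```text
(no output)
```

View pics/c1.png

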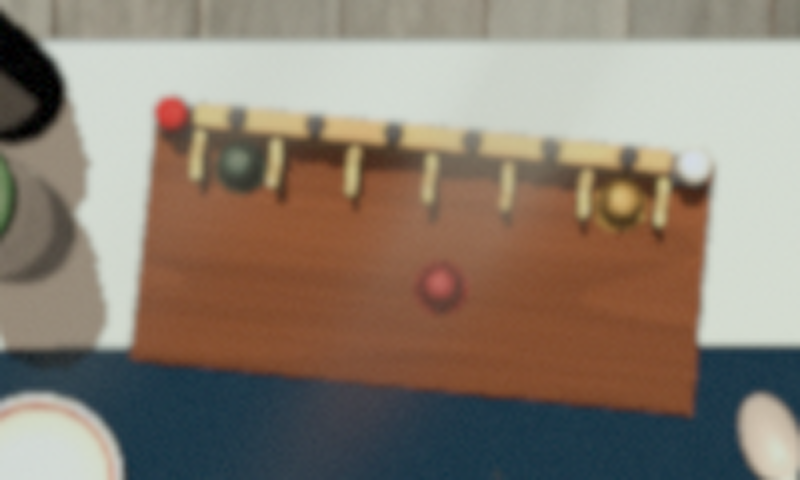

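View pics/both.png

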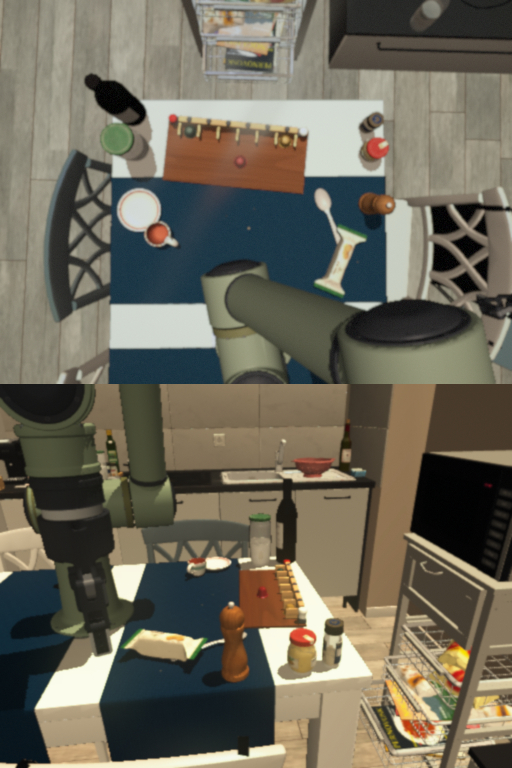

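The red knob is at the left (+y) end, at crop (172,113). The bumps run from (237,118) to (628,157), so the targets are gaps a, b and c. The red capsule is at crop (440,287), right of gap c. Next I'll compute the rack pose, then go above it and look with the wrist camera.

```bash
cat >> h.py <<'E'
from scipy.spatial.transform import Rotation as R
def wproj(p,pos,q):
    c=bot.calibration('wrist');K=np.array(c['mtx']);H=np.array(c['hand_eye'])
    T=np.eye(4);T[:3,:3]=R.from_quat(q,scalar_first=True).as_matrix();T[:3,3]=pos
    x=np.linalg.inv(T@H)@np.r_[p,1];x=x[:3];rr=np.hypot(*x[:2]);th=np.arctan2(rr,x[2])
    return K[:2,2]+np.array([K[0,0],K[1,1]])*th*x[:2]/rr
def wray(u,v,z,pos,q):
    c=bot.calibration('wrist');K=np.array(c['mtx']);H=np.array(c['hand_eye'])
    a=(np.array([u,v])-K[:2,2])/[K[0,0],K[1,1]];th=np.hypot(*a)
    d=np.r_[np.sin(th)*a/th,np.cos(th)]
    T=np.eye(4);T[:3,:3]=R.from_quat(q,scalar_first=True).as_matrix();T[:3,3]=pos;T=T@H
    d=T[:3,:3]@d;o=T[:3,3];return o+d*(z-o[2])/d[2]
def toolq(yaw): # tool down, tool y axis along world direction `yaw`
    y=np.array([np.cos(yaw),np.sin(yaw),0]);z=np.array([0,0,-1.]);x=np.cross(y,z)
    return R.from_matrix(np.c_[x,y,z]).as_quat(scalar_first=True)
E
python3 - <<'E'
from h import *
f=lambda u,v,z:ray('top',130+u/4,90+v/4,z)
B=np.array([f(237,118,.051),f(316,126,.051),f(394,134,.051),f(472,142,.051),f(550,150,.051),f(628,157,.051)])
print(B.round(4)); rk,wk=f(172,113,.047),f(693,167,.047);print(rk,wk,np.linalg.norm(rk-wk))
cap=f(440,286,.03);print('cap',cap)
d=B[0]-B[5];th=np.arctan2(-d[0],d[1]);print('yaw',th,np.linalg.norm(d)/.26)
d=rk-wk;print('yaw knobs',np.arctan2(-d[0],d[1]))
ex=np.array([np.cos(th),np.sin(th)]);ey=np.array([-np.sin(th),np.cos(th)])
o=B.mean(0)[:2]-.017*ex;print('origin',o)
print('cap in rack',(cap[:2]-o)@ex,(cap[:2]-o)@ey)
for k in(0,np.pi):
  q=toolq(th+np.pi/2+k);p=[*(o+ex*-.03+ey*.04),.25];print(k,bot.solve_ik(p,q),bot.solve_ik([*(o+ex*.017+ey*.13),.053],q))
print([bot.solve_ik([*(cap[:2]-.04*ey),.014],toolq(th+k)) for k in(0,np.pi)])
E
```

```text
[[ 0.5798  0.1892  0.051 ]
 [ 0.576   0.1371  0.051 ]
 [ 0.5722  0.0856  0.051 ]
 [ 0.5684  0.0341  0.051 ]
 [ 0.5646 -0.0175  0.051 ]
 [ 0.5614 -0.069   0.051 ]]
[0.58266442 0.23275298 0.047     ] [ 0.556734   -0.11257544  0.047     ] 0.346300597917604
cap [0.47469344 0.05302265 0.03      ]
yaw -0.07104495831280293 0.9955815228352446
yaw knobs -0.07494851675976012
origin [0.55343974 0.06110649]
cap in rack -0.07797382066983606 -0.013653273599160807
0 [ 0.05583625  0.28905867 -0.19592357  1.08581409  0.          0.12688121] [ 0.19511077  0.59919963 -0.249518    0.7220787   0.          0.26615572]
3.141592653589793 [ 0.05583625  0.28905867 -0.19592357  1.08581409  0.         -3.01471145] [ 0.19511077  0.59919963 -0.249518    0.7220787   0.         -2.87543693]
[array([-0.12875336,  0.46205455, -0.65519172,  0.45355005,  0.        ,
        1.51308793]), array([-0.12875336,  0.46205455, -0.65519172,  0.45355005,  0.        ,
       -1.62850473])]
```

Run:
```python
from h import *
th=-.072;ex=np.array([np.cos(th),np.sin(th)]);ey=np.array([-np.sin(th),np.cos(th)]);o=np.array([.5534,.0611])
q=toolq(th+np.pi/2)
bot.set_gripper(0.0)
bot.move_pose([*(o+ex*-.03+ey*.05),.22],q)
pos,qq=bot.read_position(),bot.read_tool_rot()
im=save('wrist','w1.png')
np.savez('w1.npz',pos=pos,q=qq)
print(pos,bot.read_clock(),bot.calibration('wrist'))
W=lambda x,y,z:wproj([*(o+ex*x+ey*y),z],pos,qq).round(1)
for i in range(6):print('bump',i,W(.017,.13-.052*i,.053))
print('cap',W(-.078,-.0137,.021),'knobs',W(.017,.175,.047),W(.017,-.175,.047))
cv2.imwrite('pics/w1b.png',cv2.resize(cv2.cvtColor(im,cv2.COLOR_RGB2BGR),(800,600),interpolation=cv2.INTER_CUBIC))
```

```text
[0.52730369 0.11233414 0.21998369] 4.15 {'mtx': array([[297.31863964,   0.        , 255.49195503],
       [  0.        , 297.31863964, 193.08767994],
       [  0.        ,   0.        ,   1.        ]]), 'hand_eye': array([[-1.69632001e-03, -9.55243506e-01, -2.95815766e-01,
         7.66202263e-02],
       [ 9.99998413e-01, -1.78172949e-03,  1.91612914e-05,
         5.52672552e-05],
       [-5.45367375e-04, -2.95815264e-01,  9.55245012e-01,
        -1.43177906e-01],
       [ 0.00000000e+00,  0.00000000e+00,  0.00000000e+00,
         1.00000000e+00]])}
bump 0 [326.2 215.7]
bump 1 [281.2 216.2]
bump 2 [234.9 216.3]
bump 3 [189.6 216.1]
bump 4 [147.2 215.6]
bump 5 [109.  214.9]
cap [201.  129.2] knobs [361.2 213.1] [ 81.9 212.4]
```

View pics/w1b.png

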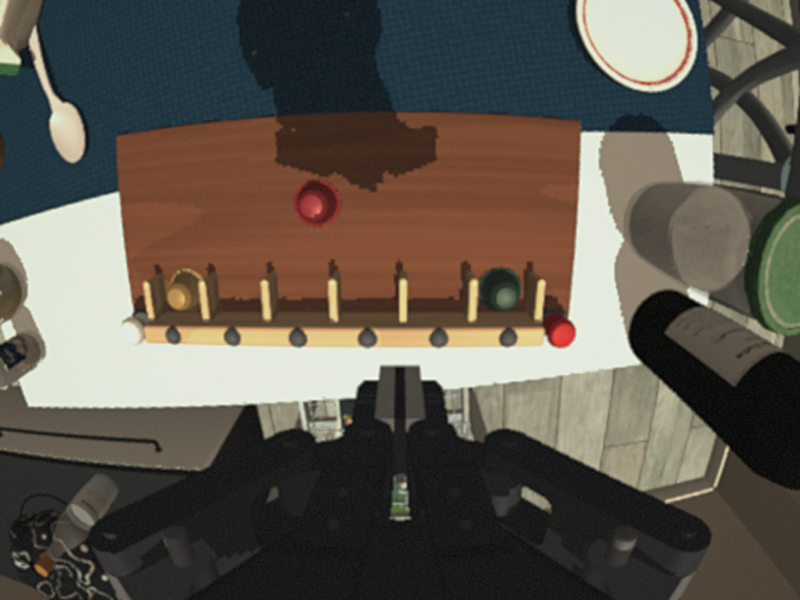

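The bumps show at (508…174, 337) in the 800-px view, within about 1 px of prediction. The pose is good enough for the touch run.

Run:
```python
from h import *
th=-.072;ex=np.array([np.cos(th),np.sin(th)]);ey=np.array([-np.sin(th),np.cos(th)]);o=np.array([.5534,.0611])
q=toolq(th+np.pi/2)
P=lambda x,y,z:[*(o+ex*x+ey*y),z]
d=np.load('w1.npz')
for z in(.008,.021):
  c=wray(317/1.5625,203.5/1.5625,z,d['pos'],d['q'])[:2]-o;print('cap',z,c@ex,c@ey)
bot.move_pose(P(.017,.152,.12),q)
bot.move_linear(P(.017,.152,.058),.1)
for y in(.13,.078,.026):
  bot.move_linear(P(.017,y,.058),.06)
  hit=bot.move_linear(P(.017,y,.0505),.015,until_force=3)
  print(hit,bot.read_position(),bot.read_ft_force(),bot.read_clock())
  bot.move_linear(P(.017,y,.058),.05)
bot.move_linear(P(.017,.026,.12),.15)
```

```text
cap 0.008 -0.07564654650031241 -0.013810308758160889
cap 0.021 -0.07677025593257791 -0.01149573845886464
True [0.57985544 0.1898021  0.0527265 ] [-0.85437635 -0.8708331   5.34777777] 6.4917
True [0.57608443 0.1379779  0.05272331] [-0.64126616  0.32899868  5.27644065] 8.1833
True [0.57236239 0.08609421 0.05271919] [-0.53666205  0.28559562  5.00143478] 9.875
```

All three touches registered at z = 52.7 mm, which is the bump tops. Next, a cradled sideways push to line the capsule up with gap c, then a look.

Run:
```python
from h import *
th=-.072;ex=np.array([np.cos(th),np.sin(th)]);ey=np.array([-np.sin(th),np.cos(th)]);o=np.array([.5534,.0611])
P=lambda x,y,z:[*(o+ex*x+ey*y),z]
bot.move_pose(P(-.077,-.080,.12),toolq(th))
bot.set_gripper(.19);print(bot.read_gripper_width())
bot.move_linear(P(-.077,-.080,.014),.08,until_force=5)
print(bot.read_position())
bot.move_linear(P(-.077,-.035,.014),.05)
bot.move_linear(P(-.077,-.002,.014),.03)
print(bot.read_position(),bot.read_ft_force())
bot.move_linear(P(-.077,-.030,.014),.08)
bot.move_linear(P(-.077,-.030,.12),.15)
q=toolq(th+np.pi/2)
bot.move_pose(P(-.05,.026,.20),q)
pos,qq=bot.read_position(),bot.read_tool_rot();im=save('wrist','w2.png');np.savez('w2.npz',pos=pos,q=qq)
print(wproj(P(-.077,.026,.008),pos,qq)*1.5625,bot.read_clock())
cv2.imwrite('pics/w2b.png',cv2.resize(cv2.cvtColor(im,cv2.COLOR_RGB2BGR),(800,600),interpolation=cv2.INTER_CUBIC))
```

```text
0.1900288231289174
[ 0.47128328 -0.01323427  0.01441731]
[0.47643858 0.06453919 0.01397615] [-0.29665266  1.37805035 -0.60150317]
[399.26093468 231.63345438] 18.7333
```

View pics/w2b.png

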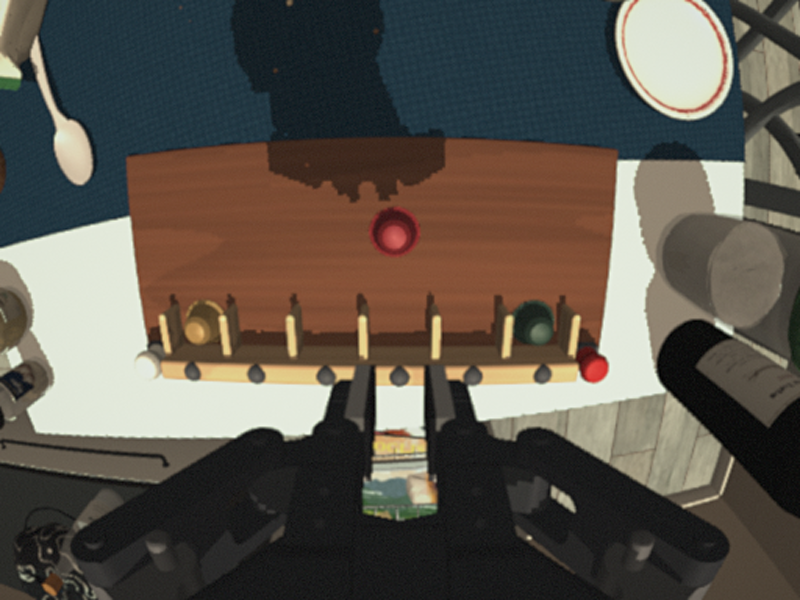

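The capsule's rim centre is at (395,231), about 3 mm right of the gap c line and upright. A centred cradle push will fit it in.

Run:
```python
from h import *
th=-.072;ex=np.array([np.cos(th),np.sin(th)]);ey=np.array([-np.sin(th),np.cos(th)]);o=np.array([.5534,.0611])
P=lambda x,y,z:[*(o+ex*x+ey*y),z];q=toolq(th+np.pi/2)
y=.0255
bot.move_pose(P(-.135,y-.001,.10),q)
bot.set_gripper(.13)
bot.move_linear(P(-.135,y-.001,.014),.1,until_force=5)
bot.move_linear(P(-.075,y,.014),.05)
bot.move_linear(P(-.045,y,.014),.03)
h=bot.move_linear(P(-.028,y,.014),.015,until_force=4)
p=np.array(bot.read_position());print(h,(p[:2]-o)@ex,(p[:2]-o)@ey,bot.read_ft_force())
bot.move_linear(P(-.08,y,.014),.08)
bot.move_linear(P(-.08,y,.12),.15)
bot.move_pose(P(-.05,.026,.20),q)
pos,qq=bot.read_position(),bot.read_tool_rot();im=save('wrist','w3.png')
print(wproj(P(-.0095,.026,.008),pos,qq),wproj(P(-.0095,.026,.034),pos,qq),bot.read_clock())
cv2.imwrite('pics/w3b.png',cv2.resize(cv2.cvtColor(im,cv2.COLOR_RGB2BGR)[160:260,90:390],(800,267),interpolation=cv2.INTER_CUBIC))
```

```text
True -0.03143191322565892 0.025472230078737716 [-0.33908599  0.26039455  0.84294547]
[255.45749116 203.45246575] [255.4683989  211.15588323] 26.1083
```

View pics/w3b.png

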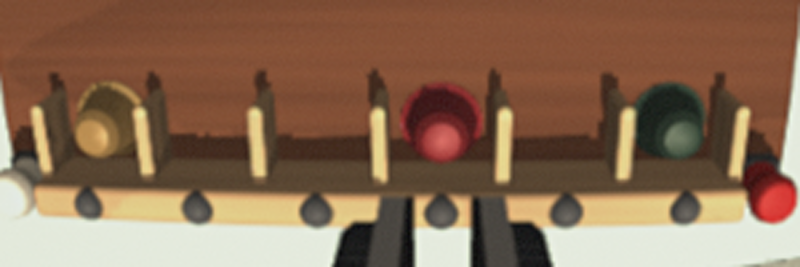

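The red capsule stands upright in the third gap, with its top at (441,138) against a predicted (441,136) when home. It is level with the other capsules, and the push ended on solid contact. Handing in.

```bash
python3 -c "
from cell import bot
print(bot.close_job())"
```

```text
the job is handed in; nothing more can be done
None
```

I touched the first, second and third bumps in order from the red knob end, then slid the red capsule upright into the third gap against the back wall and handed the job in at about 26 s; no verdict was returned.

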